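# Ready the blank-holding jig: collar on the arbor, spring jaw held open at the clip

### The job

Get the blue turning jig ready for the next bowl blank: first set the brass collar down over the jig's upright steel arbor so that it sits fully home, and let go of it while the spring jaw is still closed. Then pull the spring jaw open (it has an upright black handle) until its yellow pointer is level with the middle of the red clip, and finish still holding it there: the spring shuts the jaw if you let go. Leave the collar seated and everything else on the bench where it is.

Things in the scene. Friction and masses are not known exactly. Their poses are not given: they have to be found in the camera images.
- collar: brass collar (thick ring) to be put on the arbor: outer diameter 50, bore 25 right through, height 30, about 370 g. Lies flat on the bench at the start. Origin at the centre of its underside, z axis up along the bore
- jig: blue jig bolted to the bench, base 150 (its x) by 320 (its y) by 20 thick. Origin at the centre of the base's underside on the bench, z up. Arbor at x 0, y -100; the spring jaw lies on its +y side and is pulled open along the jig's +y, between two dark round barrels (16 diameter, at x -36 and +36, tops 36 above the bench; end blocks at y 141 to 155, tops at 40)
- arbor_seat (a point): point on the arbor's axis at the face of the dark flange (60 diameter) on which the collar's underside rests when fully home, 26 above the bench. The seated collar's origin coincides with it
- arbor_top (a point): top end of the upright steel arbor, 50 above the flange, 76 above the bench. The arbor is 20 in diameter, its top 8 tapering to 12
- jaw: spring jaw with its carriage, handle and pointer. Origin and axes coincide with the jig's when closed; it slides only along the jig's +y, stop at 95. The spring pulls it shut with 4.5 N when closed plus 0.9 N per 10 mm opened; it snaps shut if let go. Its upright aluminium plate with rubber pads (64 wide along x, top 66 above the bench) stands 59 to 76 from the arbor's axis when closed
- grip (a point): black upright handle on the jaw's flat carriage: 30 (jig x) by 18 (jig y) by 56 high, edges rounded. The point is the centre of its underside, 34 above the bench (top at 90), axes as the jig's. Moves with the jaw; closed, it stands at jig x 0, y 45, its centre 69 from the back of the jaw's upright plate
- pointer (a point): free end of the jaw's small yellow pointer, 4 wide, at jig x 52, y 10 (closed), 40 above the bench; moves with the jaw
- mark: red clip on the white scale along the jig's +x edge: 12 wide along the jig's y, 18 along x, 18 high. Origin at the centre of its underside, 22 above the bench, axes as the jig's. Fixed during a run, set 45 to 70 beyond the closed pointer: pointer and clip are level when both have the same y in the jig's frame
- spacer: aluminium ring, not needed: outer diameter 44, bore 14, height 20, lying flat. Origin at the centre of its underside
- blank: bored wooden bowl blank, not needed now: disc of diameter 130, height 35, lying flat. Origin at the centre of its underside
- wax: wax jar, diameter 66, height 60, upright. Origin at the centre of its underside
- glue: glue bottle, diameter 54, height 150, upright. Origin at the centre of its underside
- gouge: turning gouge with black handle, 430 long, 32 thick, lying along its y axis. Origin on the bench under its middle
- chuck_key: steel T-shaped chuck key, 115 long, 100 wide, 20 thick, lying flat. Origin on the bench under its shaft
- mallet: wooden mallet, 275 long, head 110 wide and 60 high, lying flat. Origin on the bench under its handle, near the head

How it is judged:
On the way, in this order (a step that is already met when the one before it is completed fails the run):
1. the brass collar sits fully home on the arbor, let go, with the jaw still closed (horizontal distance between collar and arbor_seat below 0.005 m and z of collar in the frame of arbor_seat below 0.003 m and angle between collar's own z axis and vertical below 0.1 rad and contact force between the fingers and collar below 0.2 N and y of jaw in the frame of jig below 0.01 m), for 0.2 s.
2. the jaw is pulled open to the clip, in the fingers (y of pointer in the frame of mark between -0.006 and 0.006 m and contact force between the fingers and jaw above 3 N), for 0.2 s.
At the end, for the whole second after the job is handed in: The fingers still hold the jaw (over 3 N) at rest, its pointer within 6 mm of the red clip's middle (within the clip's width); the collar sits on the arbor's flange (within 3 mm of home, within 5 mm of the axis, upright within 0.1 rad), untouched by the robot (all of step 2 and linear speed of jaw below 0.02 m/s and horizontal distance between collar and arbor_seat below 0.005 m and z of collar in the frame of arbor_seat below 0.003 m and angle between collar's own z axis and vertical below 0.1 rad and contact force between the arm and collar below 0.2 N); the arm keeps its last pose, push and grip.
It fails at once if something else on the bench is moved by more than 25 mm (distance of any of spacer, blank, wax, glue, gouge, chuck_key, mallet from where it was at the start of the episode above 0.025 m).
It also fails if it takes over 54 s, if anything falls off the work surface, if the arm or the gripper's body presses on something with over 40 N, if the wrist force passes 120 N, or if a joint passes its speed limit or range.

### The arm

A 6-joint arm with a two-finger parallel gripper is mounted at the origin on the work surface. World frame = base frame: x ahead of the robot, y to its left, z up, the work surface at z = 0. Lengths are in m, angles in rad, forces in N, time in s.
With the tool pointing down it reaches from about 0.225 to 0.875 m from the base axis. Payload 3.4 kg.
Tool frame: the origin (TCP) lies at the very end of the fingers, on their centre line; the grasp point (between the pads) lies 19 mm behind it; z points along the fingers, y is the line along which they close (so a half turn about z gives the same grasp; the last joint's range is limited). The gripper opens to 85 mm and grips with 20 to 120 N. Pads are 22 mm wide; open, the fingers measure 114 mm over their backs; the gripper's body (76 mm by 85 mm) begins 54 mm behind the grasp point. The pads swing forward as they close: fully open they stand 13 mm farther back than shut.
Start: joints at [1.108, 0.276, 1.505, -0, 1.361, -0.121], TCP at [0.193, 0.542, 0.231] pointing down, gripper open.
Joint ranges: [-2.89, 2.89], [-0.75, 2.08], [0.22, 2.7], [-1.18, 4.32], [0.11, 2.71], [-2.7, 2.7]. Speed limits (rad/s): [2.57, 2.57, 3.14, 3.14, 3.14, 3.14].

### API

Orientations are given as a unit quaternion [w, x, y, z].
In Python, from rig import manip gives the robot as it stands. The module is installed in compiled form; this text tells all that it offers.
- The arm moves only by the tool play_rows, never from a script. Its argument "motion" is a list of rows, each a list of 5 numbers: the shift along the tool's x, y, z in units of 40 mm (1.0 is 40 mm), then the turn about the tool's z in units of 10 degrees (1.0 is 10 degrees), then the finger opening in mm, from 0 to 85.4. A call has 1 to 5 rows; each row is the pose to reach, as a shift and turn from the pose commanded when the call began, along the tool's axes at that moment; what a row does not reach only later rows make up. A row lasts 1/8 s, in which the tool goes at most 62.5 mm and 10.7 degrees, less where a joint would pass 70% of its speed; a pose out of reach is approached as far as the arm can. A call with a gripper value outside its range is refused whole. The fingers move at their own pace and stop on an object; "newtons" is the grip in N (left out, the last holds). Time passes only in rows, so rows that repeat a pose let the fingers close. It gives the time, the measured TCP pose, the force, the opening and the grip force at its end, in the units of the state.
- manip.get_state(): the state, without advancing time (a new reading comes with each control period).
- manip.get_image(name): name is "scene" or "top"; returns a dict with "img" (480x640x3 uint8, red, green, blue), "range_z" (480x640 float32, m along the optical axis (not along the pixel's ray), 0 where there is no reading), "fx", "fy", "cx", "cy" (pixels), "D" ([k1, k2, p1, p2, k3] as OpenCV has them; the pictures are not rectified), "R" (3x3) and "t" (3): a world point X has camera coordinates R X + t. Camera axes: x right, y down, z forward; pixel columns grow to the right and rows downward; lengths in m; the calibration is good to about 2 mm. A picture is of the moment at which its call begins.
- manip.sign_off(): hands the job in; it is judged then, once.
The state is a dict: "clock": time; "qpos": joint angles; "qd": joint speeds; "effort": joint torques, N m; "position": TCP position; "ee_rot": TCP orientation; "contact_force": force on the tool from outside, world axes, zero at the start; "moment": the same for the moment, N m; "width": finger opening in m; "gripper_force": force on a finger pad.
Only numpy, scipy, OpenCV 4.12 (cv2) and the standard library are available. Lean on these libraries where they do the work, as an engineer would, in place of code of your own. Each camera call takes 0.05 s, during which the arm holds its last target. There are 200 camera calls.

## Working session

There is one attempt and no reset: what is moved stays moved. The work goes in short steps, Python scripts to look and compute and a tool call to move; the robot and the scene stay as the last step left them, time stands still between calls to the robot, and variables do not carry over. Pictures are saved under pics/ and viewed, at most 10 in all, crops included, and the job is handed in when it is done.

Besides the shell and the picture viewer there is one more tool, called after "Emit:" in YAML: its name, and indented under it one key for each argument. play_rows: Moves the arm, as the interface text tells. Its arguments: {"type":"object","properties":{"motion":{"type":"array","items":{"type":"array","items":{"type":"number"}}},"newtons":{"type":"number"}},"required":["motion"]}

```bash
mkdir -p pics
cat > h.py <<'E'
import numpy as np, cv2, pickle
from rig import manip
def snap(n,f):
    d=manip.get_image(n); cv2.imwrite(f'pics/{f}.png',d['img'][:,:,::-1]); pickle.dump(d,open(f'{f}.pkl','wb')); return d
def load(f): return pickle.load(open(f'{f}.pkl','rb'))
def K(d): return np.array([[d['fx'],0,d['cx']],[0,d['fy'],d['cy']],[0,0,1]])
def ray(d,u,v):
    p=cv2.undistortPoints(np.array([[[u,v]]],float),K(d),np.array(d['D'],float))[0,0]
    R=np.array(d['R']);t=np.array(d['t'])
    return -R.T@t, R.T@np.array([p[0],p[1],1])
def atz(d,u,v,z):
    c,r=ray(d,u,v); return c+r*(z-c[2])/r[2]
def dep(d,u,v):
    c,r=ray(d,u,v); return c+r*d['range_z'][int(round(v)),int(round(u))]
def proj(d,X):
    R=np.array(d['R']);t=np.array(d['t'])
    return cv2.projectPoints(np.array(X,float).reshape(-1,1,3),cv2.Rodrigues(R)[0],t,K(d),np.array(d['D'],float))[0][:,0]
def cloud(d):
    h,w=d['range_z'].shape; u,v=np.meshgrid(np.arange(w),np.arange(h))
    p=cv2.undistortPoints(np.stack([u,v],-1).reshape(-1,1,2).astype(float),K(d),np.array(d['D'],float))[:,0]
    z=d['range_z'].reshape(-1,1); P=np.hstack([p*z,z])
    return ((P-np.array(d['t']))@np.array(d['R'])).reshape(h,w,3)
E
python3 - <<'E'
from h import *
a=snap('scene','s0');b=snap('top','t0')
for d in(a,b): print(-np.array(d['R']).T@d['t'],np.array(d['R'])[2],d['fx'],d['D'])
print(manip.get_state())
E
```

```text
[1.36534823 0.64856328 1.03591882] [-0.57320957 -0.48851232 -0.65786511] 589.2103599126593 [-0.1185509  0.         0.         0.         0.       ]
[ 0.43981442 -0.03980372  1.19859085] [ 0.09772352  0.0012968  -0.99521276] 482.11292596247364 [-0.1074388  0.         0.         0.         0.       ]
{'clock': 0.1, 'qpos': array([ 1.10801430e+00,  2.76541745e-01,  1.50601955e+00, -1.71078048e-05,
        1.36071395e+00, -1.21017298e-01]), 'qd': array([ 0.00027869, -0.0019326 , -0.00201417,  0.00253718,  0.00020046,
        0.00075289]), 'effort': array([ 1.89668674e-03, -4.17698300e+01, -2.46403295e+01, -2.10135472e-04,
        5.81883898e-03, -2.67603262e-06]), 'position': array([0.19251501, 0.54130328, 0.23051533]), 'ee_rot': array([-2.34090917e-04,  1.70050102e-01,  9.85435059e-01, -8.08115159e-04]), 'contact_force': array([-0.72482625,  0.40536154,  0.57020597]), 'moment': array([-0.05737189, -0.01672092,  0.02218754]), 'gripper_force': 0.0, 'width': 0.08558012967838222}
```

View pics/s0.png

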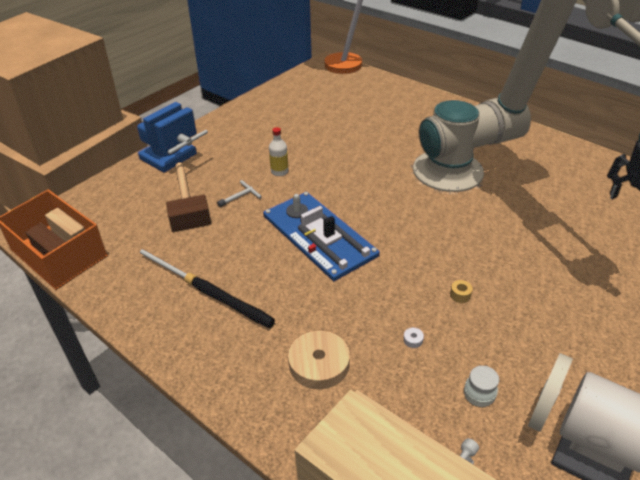

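View pics/t0.png

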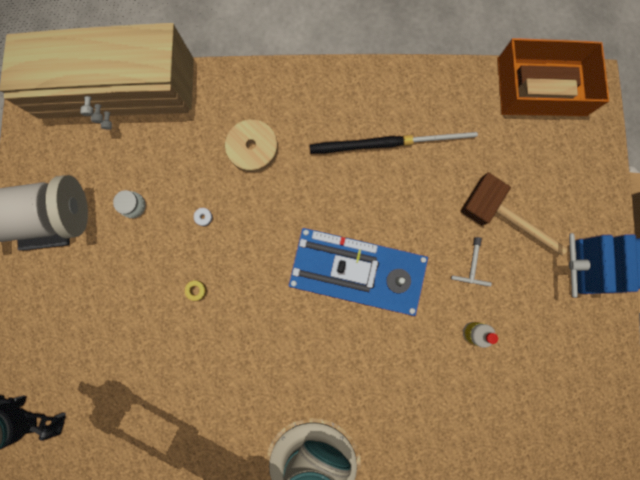

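The scene view shows the collar at about (461,290), the arbor at (296,205), the handle at (329,226) and the clip at (312,247). In the top view they are the collar (195,291), arbor tip (402,281), handle (341,267) and clip (342,241). Next I'll enlarge these areas and use the depth data.

Run:
```python
from h import *
a=load('s0');b=load('t0')
def crop(d,u,v,w,h,s): return cv2.resize(d['img'][v:v+h,u:u+w,::-1],None,fx=s,fy=s,interpolation=cv2.INTER_CUBIC)
c1=crop(b,285,220,150,100,5); cv2.imwrite('pics/c1.png',c1)
c2=crop(a,260,185,130,100,6); cv2.imwrite('pics/c2.png',c2)
c3=np.hstack([crop(a,436,265,50,50,8),crop(b,170,266,50,50,8)]); cv2.imwrite('pics/c3.png',c3)
for n,d,(u,v,w) in(('s',a,(461,290,22)),('t',b,(195,291,18))):
    C=cloud(d)[v-w:v+w,u-w:u+w].reshape(-1,3); m=(C[:,2]>.024)&(C[:,2]<.045); 
    P=C[m]; c,r=cv2.minEnclosingCircle(P[:,:2].astype(np.float32)); print(n,m.sum(),P.mean(0),np.median(P[:,2]),c,r)
C=cloud(b); j=C[225:315,290:430].reshape(-1,3); img=b['img'][225:315,290:430].reshape(-1,3).astype(int)
bl=(img[:,2]>img[:,0]+50)&(j[:,2]>.005)&(j[:,2]<.03)
print('jig',bl.sum(),np.median(j[bl,2]),cv2.minAreaRect(j[bl,:2].astype(np.float32)))
```

```text
s 242 [0.43461627 0.28669413 0.0290404 ] 0.029067574634812545 (0.4343094825744629, 0.28501981496810913) 0.028393995016813278
t 233 [0.43101049 0.28438893 0.02842734] 0.02840440414625636 (0.4305931031703949, 0.28481584787368774) 0.024885952472686768
jig 4438 0.018545760858255524 ((0.4743877053260803, -0.11663408577442169), (0.3155294954776764, 0.14646513760089874), 76.44825744628906)
```

View pics/c1.png

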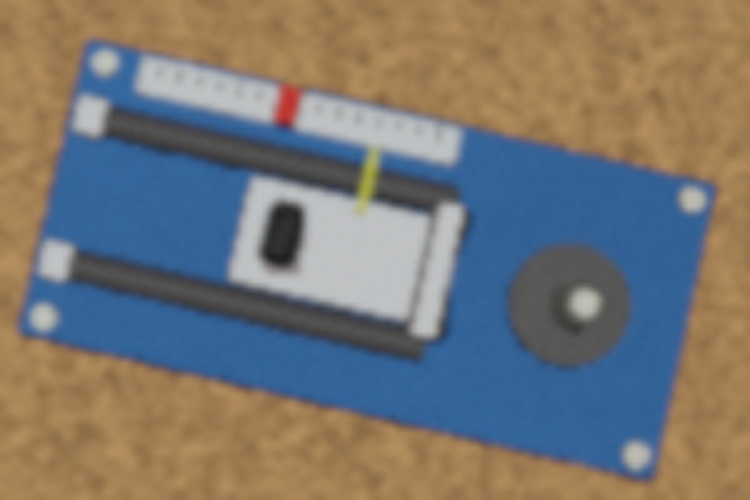

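View pics/c2.png

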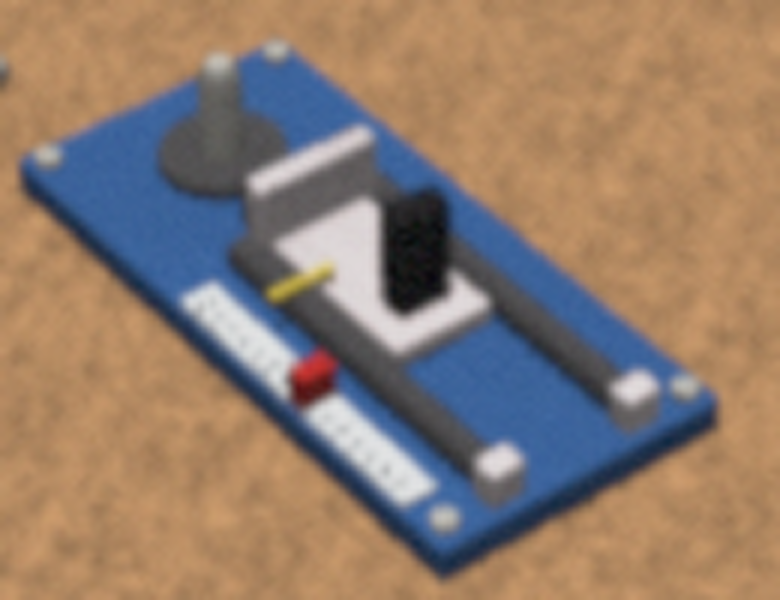

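View pics/c3.png

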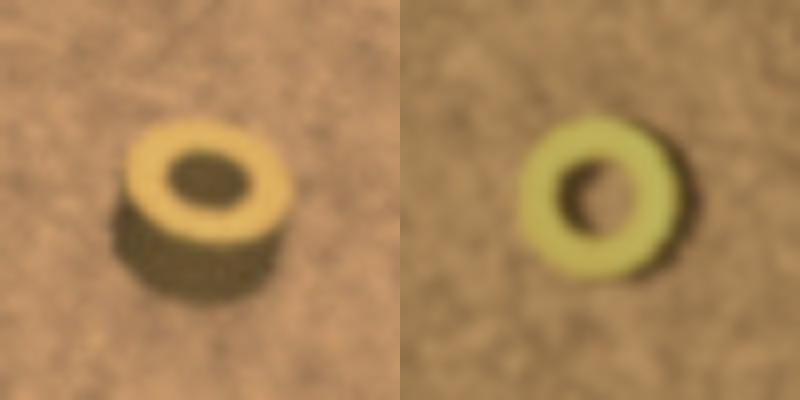

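c1 shows the base corners at (88,40), (716,184), (655,480) and (22,335), the arbor tip at (584,304), the flange at (570,305) and the clip at (288,105). c2 shows the arbor tip at (219,62), the pointer end at (270,295) and the clip near (313,370). In c3 the collar's top-face centre is at (209,180) in the scene crop and (200,197) in the top crop.

```bash
cat > m.py <<'E'
from h import *
from scipy.optimize import least_squares
a=load('s0');b=load('t0')
T=lambda x,y:(b,285+(x+.5)/5-.5,220+(y+.5)/5-.5)
S=lambda x,y:(a,260+(x+.5)/6-.5,185+(y+.5)/6-.5)
def tri(*o):
    A=np.zeros((3,3));q=np.zeros(3);L=[]
    for d,u,v in o:
        c,r=ray(d,u,v);r/=np.linalg.norm(r);M=np.eye(3)-np.outer(r,r);A+=M;q+=M@c;L.append((c,r))
    X=np.linalg.solve(A,q); return X,[np.linalg.norm(np.cross(r,X-c)) for c,r in L]
print('collar top',tri((a,436+209.5/8-.5,265+180.5/8-.5),(b,170+200.5/8-.5,266+197.5/8-.5)))
print('arbor top',tri(T(584,304),S(219,62)))
print('handle top',tri(T(284,228),S(416,200)))
print('ptr',tri(T(376,150),S(270,295)))
print('clip top',tri(T(288,103),S(313,362)))
pts=[(T(88,40),.075,.16,.02),(T(716,184),.075,-.16,.02),(T(655,480),-.075,-.16,.02),(T(22,335),-.075,.16,.02),
(T(584,304),0,-.1,.076),(T(570,305),0,-.1,.026),(S(219,62),0,-.1,.076),(S(222,152),0,-.1,.026),
(S(22,168),.075,-.16,.02),(S(278,42),-.075,-.16,.02),(S(715,403),-.075,.16,.02),(S(443,563),.075,.16,.02)]
def w(p,x,y,z): c,s=np.cos(p[2]),np.sin(p[2]); return [p[0]+c*x-s*y,p[1]+s*x+c*y,z]
def f(p): return np.concatenate([proj(o[0],w(p,x,y,z))[0]-o[1:] for o,x,y,z in pts])
r=least_squares(f,[.47,-.11,-.23],loss='soft_l1'); p=r.x; print('jig',p,np.round(f(p).reshape(-1,2),1).tolist())
def inj(X): 
    d=np.array(X[:2])-p[:2];c,s=np.cos(p[2]),np.sin(p[2]); return [c*d[0]+s*d[1],-s*d[0]+c*d[1],X[2]]
print('arbor',w(p,0,-.1,.076),'grip',w(p,0,.045,.09))
for n,o in(('ptr',(T(376,150),S(270,295))),('clip',(T(288,103),S(313,362)))): print(n,inj(tri(*o)[0]))
print('clip top-only z.04',inj(atz(*T(288,103),.04)),'ptr',inj(atz(*T(376,150),.04)))
E
python3 m.py
```

```text
collar top (array([0.43116302, 0.28398417, 0.02789324]), [np.float64(0.0009759431436566379), np.float64(0.0009759431436564889)])
arbor top (array([ 0.45072497, -0.21318761,  0.07644879]), [np.float64(0.0001103248780068837), np.float64(0.0001103248780069654)])
handle top (array([ 0.48634261, -0.07267678,  0.09195202]), [np.float64(0.0009338493711305804), np.float64(0.0009338493711306681)])
ptr (array([ 0.52625456, -0.11988006,  0.04086286]), [np.float64(0.00012453758183795797), np.float64(0.00012453758183786758)])
clip top (array([ 0.5489483 , -0.07730312,  0.04246869]), [np.float64(0.00040219676142375863), np.float64(0.00040219676142382314)])
jig [ 0.47492814 -0.11648468 -0.23804509] [[-0.6, -0.8], [0.5, -0.4], [-0.2, 0.4], [-1.6, -0.3], [0.2, -0.3], [-0.2, -0.2], [-0.2, 0.2], [0.1, -0.3], [-1.3, -1.4], [0.3, -0.9], [1.4, -0.9], [-0.1, -1.6]]
arbor [np.float64(0.45134781086702996), np.float64(-0.21366475897822212), 0.076] grip [np.float64(0.48553928854214756), np.float64(-0.07275364211943085), 0.09]
ptr [np.float64(0.05067969982943068), np.float64(0.008803309801245867), np.float64(0.04086286448820618)]
clip [np.float64(0.06269371252340747), np.float64(0.055530864745453545), np.float64(0.04246868824900288)]
clip top-only z.04 [np.float64(0.06325415746657553), np.float64(0.055254430273997034), np.float64(0.040000000000000036)] ptr [np.float64(0.05065876642704315), np.float64(0.008838989589300182), np.float64(0.040000000000000036)]
```

```bash
cat > go.py <<'E'
import sys
from h import *
from scipy.spatial.transform import Rotation as Ro
def go(x,y,z,ang=76.36):
    s=manip.get_state();q=s['ee_rot'];R=Ro.from_quat([q[1],q[2],q[3],q[0]]).as_matrix()
    cur=np.degrees(np.arctan2(R[1,1],R[0,1]))
    t=-((ang-cur+90)%180-90)/10
    print('units',np.round(R.T@(np.array([x,y,z])-s['position'])/.04,3),'turn',round(t,3),'| pos',s['position'].round(4),'F',s['contact_force'].round(1),'w',round(s['width'],4),'g',s['gripper_force'],'t',s['clock'],'q',s['qpos'].round(2))
if __name__=='__main__': go(*map(float,sys.argv[1:]))
E
python3 go.py .431 .2845 .09
```

```text
units [-7.77  -4.045  3.518] turn -0.594 | pos [0.1925 0.5413 0.2305] F [-0.7  0.4  0.6] w 0.0856 g 0.0 t 0.1 q [ 1.11  0.28  1.51 -0.    1.36 -0.12]
```

Emit:
play_rows:
  motion:
    - [-1.5,-0.8,0.4,-0.2,70]
    - [-3,-1.6,0.8,-0.4,70]
    - [-4.5,-2.4,1.4,-0.6,70]
    - [-6,-3.2,2,-0.6,70]
    - [-7.4,-3.9,2.4,-0.6,70]

```text
clock: 0.72
position: [0.3963, 0.319, 0.1443]
ee_rot: [-0.0, 0.118, 0.993, -0.0]
contact_force: [0.6, 1.4, 1.4]
width: 0.07
gripper_force: 0.0
```

Emit:
play_rows:
  motion:
    - [0,0,0,0,70]
    - [0,0,0,0,70]

```text
clock: 0.98
position: [0.3954, 0.3207, 0.145]
ee_rot: [-0.001, 0.119, 0.993, 0.0]
contact_force: [-0.2, -0.4, 1.2]
width: 0.0701
gripper_force: 0.0
```

```bash
python3 go.py .431 .2845 .06
```

```text
units [-1.081 -0.67   2.124] turn -0.001 | pos [0.3954 0.3207 0.145 ] F [-0.2 -0.4  1.2] w 0.0701 g 0.0 t 0.975 q [ 0.54  0.24  1.78  0.    1.12 -0.79]
```

Emit:
play_rows:
  motion:
    - [-0.5,-0.3,0.6,0,70]
    - [-1.08,-0.67,1.2,0,70]
    - [-1.08,-0.67,1.8,0,70]
    - [-1.08,-0.67,2.1,0,70]
    - [-1.08,-0.67,2.1,0,70]

```text
clock: 1.6
position: [0.4302, 0.2854, 0.0609]
ee_rot: [-0.001, 0.117, 0.993, -0.0]
contact_force: [-0.6, -0.1, 0.2]
width: 0.0699
gripper_force: 0.0
```

```bash
python3 go.py .431 .2845 .005
python3 - <<'E'
from h import *
d=snap('scene','s1');b=snap('top','t1')
c=lambda d,u,v:cv2.resize(d['img'][v-45:v+45,u-45:u+45,::-1],(390,390),interpolation=cv2.INTER_CUBIC)
cv2.imwrite('pics/c4.png',np.hstack([c(d,461,275),c(b,195,291)]))
E
```

```text
units [-0.025 -0.017  1.397] turn 0.017 | pos [0.4302 0.2854 0.0609] F [-0.6 -0.1  0.2] w 0.0699 g 0.0 t 1.6 q [ 0.45  0.35  1.88  0.    0.92 -0.89]
```

View pics/c4.png

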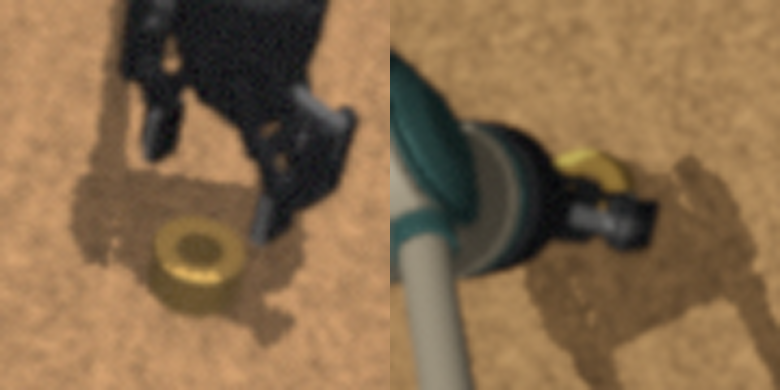

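The view shows the open fingers straddling the collar, which is at about (200,250) in the scene crop and lies below and between the fingertips. I'll descend and grip.

Emit:
play_rows:
  motion:
    - [-0.02,0,0.7,0,66]
    - [-0.02,0,1.2,0,66]
    - [-0.02,0,1.37,0,66]
    - [-0.02,0,1.37,0,66]

```text
clock: 2.2
position: [0.4324, 0.2847, 0.0069]
ee_rot: [0.0, 0.118, 0.993, 0.0]
contact_force: [-0.7, -1.0, 0.6]
width: 0.066
gripper_force: 0.0
```

Emit:
play_rows:
  motion:
    - [0,0,0,0,40]
    - [0,0,0,0,40]
    - [0,0,0,0,40]
    - [0,0,0,0,40]
  newtons: 40

```text
clock: 2.7
position: [0.433, 0.2849, 0.0077]
ee_rot: [0.001, 0.118, 0.993, 0.001]
contact_force: [-2.0, 0.5, 5.6]
width: 0.0483
gripper_force: 41.9
```

Emit:
play_rows:
  motion:
    - [0,0,-1,0,40]
    - [0,0,-2,0,40]
    - [0,0,-3,0,40]
    - [0,0,-3,0,40]

```text
clock: 3.2
position: [0.4341, 0.2852, 0.1291]
ee_rot: [0.003, 0.118, 0.993, 0.002]
contact_force: [0.2, -0.0, -4.8]
width: 0.0479
gripper_force: 44.4
```

```bash
python3 go.py .451 -.2135 .125
```

```text
units [ -3.338 -12.021   0.066] turn 0.006 | pos [0.4341 0.2852 0.1291] F [ 0.2 -0.  -4.8] w 0.0479 g 44.43509275093675 t 3.2 q [ 0.45  0.27  1.79  0.    1.08 -0.89]
```

Emit:
play_rows:
  motion:
    - [-0.4,-1.2,0,0,40]
    - [-0.8,-2.5,0,0,40]
    - [-1.2,-3.8,0,0,40]
    - [-1.6,-5.1,0,0,40]
    - [-2,-6.4,0,0,40]

```text
clock: 3.82
position: [0.4481, 0.0152, 0.1244]
ee_rot: [-0.002, 0.118, 0.993, 0.0]
contact_force: [0.0, 0.5, -2.9]
width: 0.0481
gripper_force: 44.4
```

Emit:
play_rows:
  motion:
    - [-0.3,-1.2,0,0,40]
    - [-0.6,-2.4,0,0,40]
    - [-0.9,-3.6,0,0,40]
    - [-1.1,-4.6,0,0,40]
    - [-1.3,-5.5,0,0,40]

```text
clock: 4.45
position: [0.447, -0.2102, 0.1241]
ee_rot: [-0.002, 0.119, 0.993, 0.001]
contact_force: [-0.4, 1.1, -5.0]
width: 0.048
gripper_force: 44.4
```

Emit:
play_rows:
  motion:
    - [0,0,0,0,40]
    - [0,0,0,0,40]

```text
clock: 4.7
position: [0.4472, -0.2083, 0.1246]
ee_rot: [-0.002, 0.119, 0.993, 0.001]
contact_force: [-0.1, 1.3, -4.5]
width: 0.0481
gripper_force: 44.4
```

```bash
python3 go.py .451 -.2135 .11
```

```text
units [-0.123 -0.104  0.365] turn 0.001 | pos [ 0.4472 -0.2083  0.1246] F [-0.1  1.3 -4.5] w 0.0481 g 44.44357383996248 t 4.7 q [-0.58  0.24  1.84  0.    1.06 -1.91]
```

Emit:
play_rows:
  motion:
    - [-0.12,-0.1,0.3,0,40]
    - [-0.12,-0.1,0.7,0,40]
    - [-0.12,-0.1,0.7,0,40]
    - [-0.12,-0.1,0.7,0,40]

```text
clock: 5.2
position: [0.4526, -0.214, 0.0983]
ee_rot: [-0.0, 0.118, 0.993, 0.0]
contact_force: [-0.0, 0.9, -3.2]
width: 0.048
gripper_force: 44.4
```

```bash
python3 go.py .451 -.2135 .09
python3 - <<'E'
from h import *
d=snap('scene','s2');b=snap('top','t2')
c=lambda d,u,v:cv2.resize(d['img'][v-30:v+30,u-30:u+30,::-1],(390,390),interpolation=cv2.INTER_CUBIC)
cv2.imwrite('pics/c5.png',np.hstack([c(d,296,195),c(b,402,281)]))
E
```

```text
units [0.041 0.003 0.206] turn 0.011 | pos [ 0.4526 -0.214   0.0983] F [-0.   0.9 -3.2] w 0.048 g 44.38259515911341 t 5.2 q [-0.58  0.28  1.86  0.    1.   -1.92]
```

View pics/c5.png

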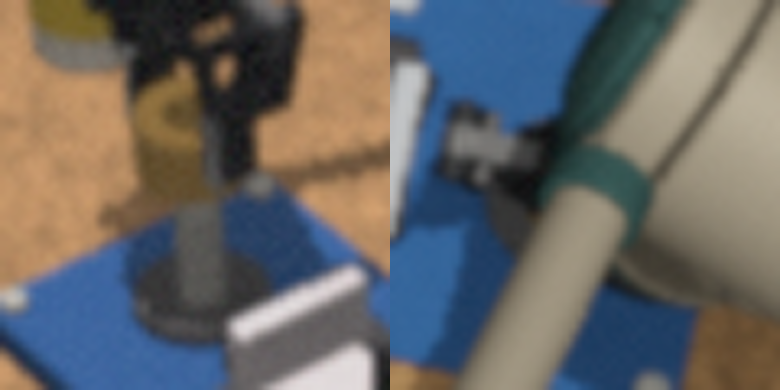

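c5 shows the collar above the arbor, with its left edge at about x=133 and the arbor axis at about x=199 in the scene crop. A finger hides its right side. I'll check the alignment by overlaying the predicted outline on an enlarged crop.

```bash
cat > ov.py <<'E'
from h import *
def ov(f,x,y,zb,out,ax=.4509,ay=-.2134,u0=276,v0=168,n=40,s=10):
    d=load(f); im=cv2.resize(d['img'][v0:v0+n*3//2,u0:u0+n,::-1],None,fx=s,fy=s,interpolation=cv2.INTER_CUBIC); o=im.copy()
    th=np.linspace(0,2*np.pi,60)
    def ring(x,y,z,r,col):
        p=proj(d,np.stack([x+r*np.cos(th),y+r*np.sin(th),0*th+z],1)); p=((p-[u0,v0]+.5)*s-.5)
        cv2.polylines(o,[np.round(p).astype(int)],True,col,1)
    for z,r in((zb,.025),(zb+.03,.025),(zb+.03,.0125)): ring(x,y,z,r,(0,255,0))
    for z,r in((.026,.03),(.068,.01),(.076,.006),(.026,.01)): ring(ax,ay,z,r,(0,0,255))
    cv2.imwrite(f'pics/{out}.png',np.hstack([im,o]))
E
python3 - <<'E'
from ov import *
from scipy.optimize import least_squares
d=load('s2');C=cloud(d)[165:225,266:330].reshape(-1,3);I=d['img'][165:225,266:330].reshape(-1,3).astype(int)
brass=(I[:,0]-I[:,2]>35)&(C[:,2]>.085)&(C[:,2]<.13)&(np.hypot(C[:,0]-.451,C[:,1]+.2135)<.035)
P=C[brass];print(len(P),P.min(0),P.max(0),P.mean(0))
def fit(P,r): 
    q=least_squares(lambda c:np.hypot(P[:,0]-c[0],P[:,1]-c[1])-r,[.451,-.2135],loss='soft_l1',f_scale=.001); return q.x,np.abs(q.fun).mean()
sd=P[P[:,2]<P[:,2].max()-.006];print('collar',len(sd),fit(sd,.025))
m=(np.abs(I[:,0]-I[:,2])<25)&(C[:,2]>.033)&(C[:,2]<.066)&(np.hypot(C[:,0]-.451,C[:,1]+.2135)<.016)
print('arbor',m.sum(),fit(C[m],.01))
ov('s2',.4509,-.2134,.091,'c6')
E
```

```text
193 [ 0.42947275 -0.24732619  0.09145741] [ 0.47932338 -0.18004585  0.12739262] [ 0.4630424  -0.21663858  0.11297144]
collar 161 (array([ 0.44968139, -0.20791808]), np.float64(0.004228785840727541))
arbor 70 (array([ 0.44988041, -0.21462432]), np.float64(0.0012488212957470154))
```

View pics/c6.png

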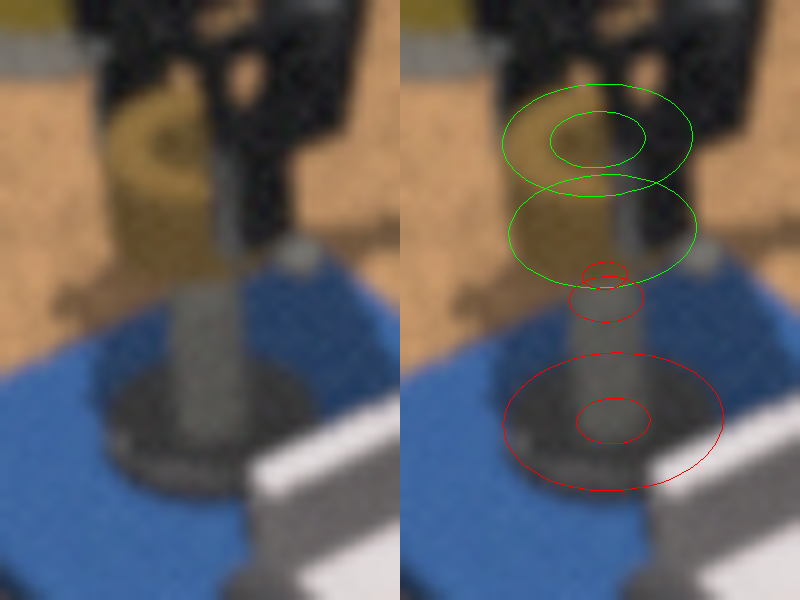

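c6 shows the collar about 0.5 px (1 mm) to the right of the prediction, with its left edge at x=107 against 102. The arbor is at 207 against 206. That fits the 2.5 mm clearance, so I'll apply a small correction and lower while watching the force.

Emit:
play_rows:
  motion:
    - [-0.02,-0.02,0.2,0,40]
    - [-0.02,-0.02,0.4,0,40]
    - [-0.02,-0.02,0.6,0,40]
    - [-0.02,-0.02,0.8,0,40]

```text
clock: 5.8
position: [0.4528, -0.2153, 0.0656]
ee_rot: [-0.0, 0.118, 0.993, 0.0]
contact_force: [-0.1, -0.4, -5.1]
width: 0.0475
gripper_force: 44.5
```

```bash
python3 go.py .453 -.2145 .034
```

```text
units [-0.001  0.021  0.79 ] turn 0.005 | pos [ 0.4528 -0.2153  0.0656] F [-0.1 -0.4 -5.1] w 0.0475 g 44.491522293537855 t 5.8 q [-0.58  0.32  1.9   0.    0.92 -1.92]
```

No contact force, and the collar is already about 15 mm down the arbor, so I'll lower further.

Emit:
play_rows:
  motion:
    - [0,0.01,0.2,0,40]
    - [0,0.01,0.4,0,40]
    - [0,0.01,0.6,0,40]
    - [0,0.01,0.72,0,40]
    - [0,0.01,0.72,0,40]

```text
clock: 6.42
position: [0.4528, -0.2148, 0.0372]
ee_rot: [-0.0, 0.118, 0.993, 0.0]
contact_force: [0.7, 0.2, -4.2]
width: 0.0479
gripper_force: 44.4
```

Emit:
play_rows:
  motion:
    - [0,0,0.05,0,40]
    - [0,0,0.09,0,40]
    - [0,0,0.09,0,40]

```text
clock: 6.8
position: [0.4531, -0.2149, 0.034]
ee_rot: [0.0, 0.118, 0.993, 0.0]
contact_force: [-0.2, -0.2, -3.4]
width: 0.0481
gripper_force: 44.4
```

Emit:
play_rows:
  motion:
    - [0,0,0.04,0,40]
    - [0,0,0.06,0,40]
    - [0,0,0.06,0,40]

```text
clock: 7.18
position: [0.4531, -0.215, 0.0337]
ee_rot: [0.0, 0.118, 0.993, -0.0]
contact_force: [-4.1, 1.9, 12.8]
width: 0.0479
gripper_force: 46.2
```

Emit:
play_rows:
  motion:
    - [0,0,0,0,54]
    - [0,0,0,0,60]
    - [0,0,0,0,62]
    - [0,0,0,0,62]
    - [0,0,0,0,62]

```text
clock: 7.8
position: [0.453, -0.215, 0.0314]
ee_rot: [-0.0, 0.118, 0.993, 0.0]
contact_force: [-0.1, -0.1, -0.8]
width: 0.0622
gripper_force: 0.0
```

```bash
python3 go.py .453 -.2145 .18
```

```text
units [ 0.004  0.012 -3.714] turn 0.006 | pos [ 0.453  -0.215   0.0314] F [-0.1 -0.1 -0.8] w 0.0622 g 0.0 t 7.8 q [-0.58  0.37  1.94  0.    0.83 -1.92]
```

Emit:
play_rows:
  motion:
    - [0,0,-0.5,0,62]
    - [0,0,-1.2,0,62]
    - [0,0,-2,0,62]
    - [0,0,-2.8,0,50]
    - [0,0,-2.8,0,45]

```text
clock: 8.43
position: [0.4547, -0.216, 0.1459]
ee_rot: [0.003, 0.118, 0.993, -0.001]
contact_force: [0.4, 0.1, -0.1]
width: 0.045
gripper_force: 0.0
```

```bash
python3 go.py .4865 -.0735 .125
```

```text
units [0.066 3.651 0.516] turn 0.006 | pos [ 0.4547 -0.216   0.1459] F [ 0.4  0.1 -0.1] w 0.045 g 0.0 t 8.425 q [-0.58  0.23  1.79  0.    1.11 -1.92]
```

Emit:
play_rows:
  motion:
    - [0.01,1.2,0,0,45]
    - [0.03,2.4,0,0,45]
    - [0.07,3.65,0,0,45]
    - [0.07,3.65,0.3,0,45]
    - [0.07,3.65,0.5,0,45]

```text
clock: 9.05
position: [0.4837, -0.0724, 0.122]
ee_rot: [-0.001, 0.118, 0.993, -0.0]
contact_force: [0.8, -0.3, -0.3]
width: 0.0449
gripper_force: 0.0
```

```bash
python3 go.py .4865 -.0735 .05
python3 - <<'E'
from ov import *
d=snap('scene','s3')
ov('s3',.4509,-.2134,.026,'c7',u0=276,v0=178,n=60,s=9)
im=cv2.imread('pics/c7.png');cv2.imwrite('pics/c7.png',np.hstack([im[:600,540:940],im[:600,0:400]]))
c=lambda u,v,w,h:cv2.resize(d['img'][v:v+h,u:u+w,::-1],None,fx=8,fy=8,interpolation=cv2.INTER_CUBIC)
im=np.hstack([cv2.imread('pics/c7.png')[:,:380],np.zeros((600,400,3),np.uint8)]); k=c(300,180,50,75); im[:600,380:780]=k; cv2.imwrite('pics/c7.png',im)
E
```

```text
units [-0.08  -0.009  1.799] turn 0.011 | pos [ 0.4837 -0.0724  0.122 ] F [ 0.8 -0.3 -0.3] w 0.0449 g 0.0 t 9.05 q [-0.29  0.24  1.85 -0.    1.05 -1.62]
```

View pics/c7.png

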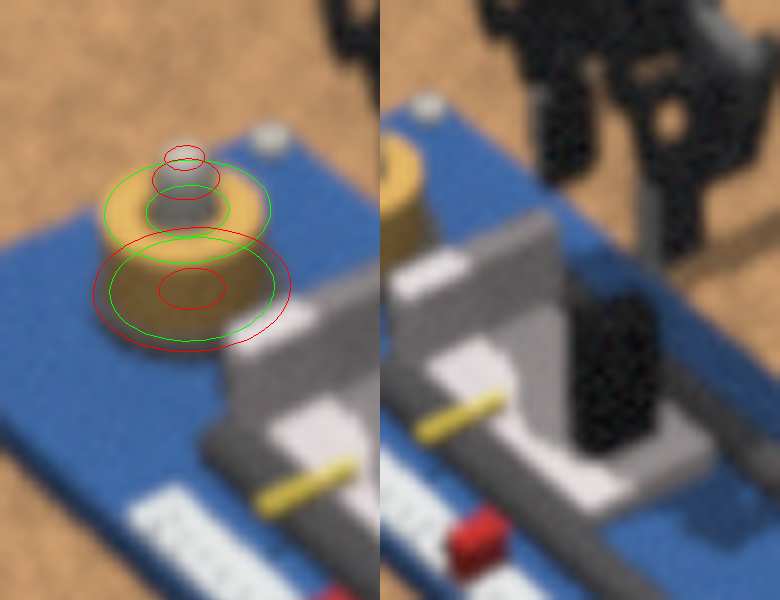

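c7 shows the collar seated: its outline matches the predicted seated rings, with the arbor protruding at about (186,160). The fingers straddle the handle, at 565 and 665 against the handle at 613. I'll descend and grip it.

Emit:
play_rows:
  motion:
    - [-0.08,-0.01,0.5,0,45]
    - [-0.08,-0.01,1,0,45]
    - [-0.08,-0.01,1.4,0,45]
    - [-0.08,-0.01,1.75,0,45]
    - [-0.08,-0.01,1.75,0,45]

```text
clock: 9.72
position: [0.4866, -0.0741, 0.0524]
ee_rot: [-0.001, 0.119, 0.993, 0.0]
contact_force: [-0.5, -0.2, 0.1]
width: 0.0449
gripper_force: 0.0
```

Emit:
play_rows:
  motion:
    - [0,0,0,0,20]
    - [0,0,0,0,10]
    - [0,0,0,0,10]
    - [0,0,0,0,10]
  newtons: 50

```text
clock: 10.22
position: [0.4882, -0.0737, 0.0542]
ee_rot: [0.001, 0.118, 0.993, -0.0]
contact_force: [-0.1, -0.2, 3.7]
width: 0.0179
gripper_force: 50.0
```

```bash
python3 go.py .4975 -.0285 .05
```

```text
units [0.04  1.153 0.106] turn 0.006 | pos [ 0.4882 -0.0737  0.0542] F [-0.1 -0.2  3.7] w 0.0179 g 50.00629663467407 t 10.225 q [-0.29  0.33  1.93  0.    0.88 -1.62]
```

Emit:
play_rows:
  motion:
    - [0,0.3,0,0,10]
    - [0,0.6,0,0,10]
    - [0,0.9,0,0,10]
    - [0,1.15,0,0,10]
    - [0,1.15,0,0,10]

```text
clock: 10.85
position: [0.4988, -0.0302, 0.0542]
ee_rot: [0.001, 0.117, 0.993, -0.002]
contact_force: [-2.8, -8.4, 4.7]
width: 0.0175
gripper_force: 50.1
```

Emit:
play_rows:
  motion:
    - [0,0,0,0,10]
    - [0,0,0,0,10]
    - [0,0,0,0,10]

```text
clock: 11.22
position: [0.4987, -0.0308, 0.0542]
ee_rot: [0.001, 0.118, 0.993, -0.002]
contact_force: [-1.0, -8.5, 4.0]
width: 0.0175
gripper_force: 50.1
```

```bash
python3 go.py .4975 -.0285 .05;  python3 - <<'E'
from h import *
d=snap('scene','s4');b=snap('top','t4')
c=lambda d,u,v,w,h:cv2.resize(d['img'][v:v+h,u:u+w,::-1],None,fx=8,fy=8,interpolation=cv2.INTER_CUBIC)
cv2.imwrite('pics/c8.png',np.hstack([c(d,285,185,50,75),c(b,315,215,50,75)]))
E
```

```text
units [0.043 0.049 0.105] turn 0.012 | pos [ 0.4987 -0.0308  0.0542] F [-1.  -8.5  4. ] w 0.0175 g 50.13378381729126 t 11.225 q [-0.2   0.33  1.92 -0.    0.89 -1.53]
```

View pics/c8.png

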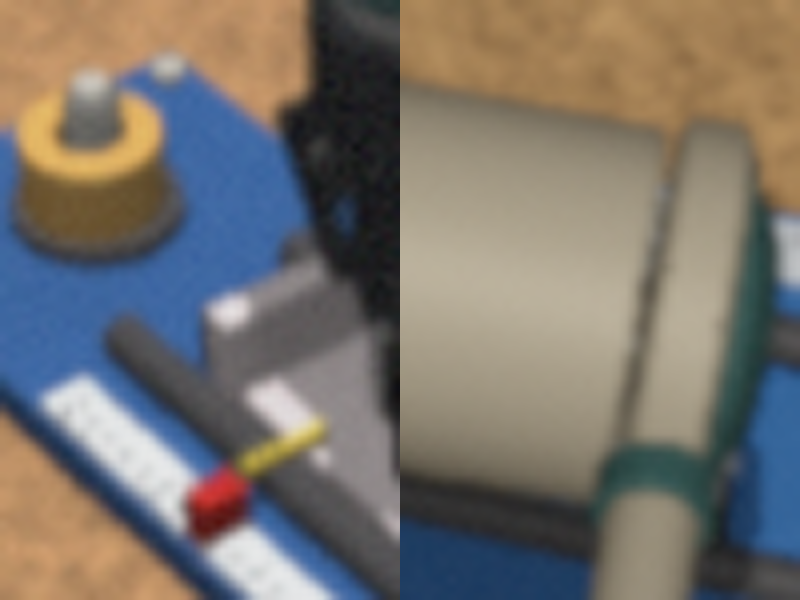

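c8 shows the jaw open. The pointer runs from (325,428) to its end at (243,472), against the red clip, whose top face is around (216,488). The collar is still seated. I'll compute the remaining offset.

```bash
cat >> m.py <<'E'
print('----')
d=load('s4')
g=lambda x,y:(285+(x+.5)/8-.5,185+(y+.5)/8-.5)
print('ptr tip',inj(atz(d,*g(243,470),.04)),inj(atz(d,*g(323,428),.04)))
I=d['img'].astype(int);m=(I[...,0]>120)&(I[...,1]<70)&(I[...,2]<80)
v,u=np.nonzero(m[235:255,300:325]);print('red centroid',u.mean()+300,v.mean()+235)
for y in(.0527,.0555,.058): 
    q=proj(d,[w(p,.0625+i*.009,y+j*.006,.04) for i,j in((-1,-1),(-1,1),(1,1),(1,-1))]); print(y,((q-[285,185]+.5)*8).round().tolist())
q=proj(d,w(p,.052,.055,.04))[0];print('level tip would be',(q-[285,185]+.5)*8)
E
python3 m.py | sed -n '/----/,$p'
```

```text
----
ptr tip [np.float64(0.05097818824671878), np.float64(0.053685488953174765), np.float64(0.040000000000000036)] [np.float64(0.01911250891044498), np.float64(0.05334938181790867), np.float64(0.040000000000000036)]
red centroid 312.1304347826087 246.0
0.0527 [[224.0, 462.0], [247.0, 482.0], [200.0, 506.0], [178.0, 486.0]]
0.0555 [[229.0, 467.0], [252.0, 487.0], [205.0, 511.0], [183.0, 490.0]]
0.058 [[234.0, 471.0], [257.0, 491.0], [210.0, 515.0], [188.0, 495.0]]
level tip would be [243.36878465 474.05362738]
```

Emit:
play_rows:
  motion:
    - [0,0.04,0,0,10]
    - [0,0.04,0,0,10]
    - [0,0.04,0,0,10]
    - [0,0.04,0,0,10]
    - [0,0.04,0,0,10]

```text
clock: 11.95
position: [0.4991, -0.0293, 0.0542]
ee_rot: [0.001, 0.118, 0.993, -0.002]
contact_force: [-2.9, -7.4, 4.2]
width: 0.0174
gripper_force: 50.2
```

Run:
```python
from h import *
from rig import manip
s=manip.get_state();print(s['position'],s['contact_force'],s['gripper_force'],np.hypot(*(s['position'][:2]-[.4882,-.0737])))
print(manip.sign_off())
```

```text
[ 0.4990756  -0.02931855  0.05424055] [-2.85535436 -7.44533247  4.20210631] 50.15647888183594 0.04569454593507321
the job is handed in; nothing more can be done
None
```

I handed the job in at about 12 s. The collar is seated and released on the arbor, and the gripper holds the jaw open about 46 mm, with the pointer level with the clip's middle to about 1 mm by my measurements; the sign-off returned no verdict.

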